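# Find the stamped cone crate and push it to the dispatch line

## Task

Tip each of the two green thread crates over onto its side to see which has the orange stamp underneath, then push that crate, still lying on its side, across the table until it lies centred over the yellow dispatch line. Leave the other crate lying off the line. Only push and tip with the fingers: never lift or carry a crate, and do not disturb the other things on the table.

Things in the scene. Friction and masses are not known exactly. Their poses are not given: they have to be found in the camera images.
- crate_a_mid (a point): crate A: middle of one of two identical open-topped green plastic crates, 90 mm deep (own x), 120 mm wide (own y), 140 mm tall (own z, base to mouth), walls and base 5 mm, 0.25 to 0.42 kg, loose. The point is half-way up on the centre line: 70 mm up when standing, 45 mm lying on a 120 mm wide side, 60 mm on a 90 mm side. Starts upright, own x roughly away from the robot
- crate_b_mid (a point): crate B: the other of the two identical crates, same sizes, same kind of point and axes as crate A
- stamp (a point): centre of the stamp: a plain orange disc, 72 mm across, in the middle of the underside of one of the crates (70 mm from that crate's middle, on the base's outer face); hidden while the crate stands; the other crate's underside is plain green
- line_mid (a point): middle of the dispatch line: a yellow stripe painted on the white table between the two crates, 30 mm wide and 560 mm long, flush with the table; own x runs along the stripe (roughly away from the robot), own y across it
- cone_white: bystander, to be left alone: white thread cone, 76 mm across its foot, 135 mm tall; origin at the centre of its underside
- cone_blue: bystander, to be left alone: blue thread cone, 76 mm across its foot, 135 mm tall; origin at the centre of its underside
- cone_black: bystander, to be left alone: black thread cone, 76 mm across its foot, 135 mm tall; origin at the centre of its underside
- mug: bystander, to be left alone: white mug, 80 mm across, 90 mm tall, with a handle; origin at the centre of its underside
- oil_bottle: bystander, to be left alone: clear oil bottle with red cap, 44 mm across, 120 mm tall; origin at the centre of its underside
- screwdriver: bystander, to be left alone: screwdriver lying flat; origin at the middle of its length, on the table
- bobbin_tray: bystander, to be left alone: blue divided bobbin tray, 100 x 100 x 30 mm; origin at the centre of its underside
- crate_a: the whole of crate A; origin at the centre of its underside, axes as its middle. Pushed near the rim along own x it topples; past about 40 degrees it falls by itself onto its side, the underside then facing back where the push came from. Lying, it slides when pushed low
- crate_b: the whole of crate B; origin at the centre of its underside, axes as its middle; behaves as crate A
Not all that is in view belongs to the job. Leave any red look-alike of the crate_b alone.

How it is judged:
On the way, in this order (a step that is already met when the one before it is completed fails the run):
1. one crate lies on its side ((angle between crate_a_mid's own z axis and vertical between 1.4 and 1.75 rad or angle between crate_b_mid's own z axis and vertical between 1.4 and 1.75 rad)), for 0.2 s.
2. both crates lie on their sides (angle between crate_a_mid's own z axis and vertical between 1.4 and 1.75 rad and angle between crate_b_mid's own z axis and vertical between 1.4 and 1.75 rad), for 0.2 s.
3. the stamped crate, on its side, lies over the dispatch line (y of crate_a_mid in the frame of line_mid between -0.035 and 0.035 m and x of crate_a_mid in the frame of line_mid between -0.26 and 0.26 m and height (world z) of crate_a_mid below 0.07 m and angle between crate_a_mid's own z axis and vertical between 1.4 and 1.75 rad), for 0.2 s.
At the end, for the whole second after the job is handed in: Both crates lie still on their sides; the middle of the stamped crate is within 35 mm of the centre line of the yellow stripe (and between its ends); the middle of the other crate is more than 65 mm from it (all of step 3 and angle between crate_b_mid's own z axis and vertical between 1.4 and 1.75 rad and not (y of crate_b_mid in the frame of line_mid between -0.065 and 0.065 m) and height (world z) of crate_b_mid below 0.07 m and linear speed of each of crate_a, crate_b below 0.02 m/s); the robot touches nothing.
It fails at once if a crate lifted or carried (its middle over 115 mm above the table, or over 85 mm while it is upright or flat on its side) (height (world z) of any of crate_a_mid, crate_b_mid above 0.115 m or (height (world z) of crate_a_mid above 0.085 m and (angle between crate_a_mid's own z axis and vertical below 0.1 rad or angle between crate_a_mid's own z axis and vertical above 1.45 rad)) or (height (world z) of crate_b_mid above 0.085 m and (angle between crate_b_mid's own z axis and vertical below 0.1 rad or angle between crate_b_mid's own z axis and vertical above 1.45 rad))).
It fails at once if the unstamped crate pushed onto the line (its middle within 40 mm of it) (y of crate_b_mid in the frame of line_mid between -0.04 and 0.04 m).
It fails at once if a bystander moved more than 25 mm (distance of any of cone_white, cone_blue, cone_black, mug, oil_bottle, screwdriver, bobbin_tray from where it was at the start of the episode above 0.025 m).
It also fails if it takes over 61 s, if anything falls off the work surface, if the arm or the gripper's body presses on something with over 40 N, if the wrist force passes 120 N, or if a joint passes its speed limit or range.

## Robot

A 7-joint arm with a two-finger parallel gripper is mounted at the origin on the work surface. World frame = base frame: x ahead of the robot, y to its left, z up, the work surface at z = 0. Lengths are in m, angles in rad, forces in N, time in s.
With the tool pointing down it reaches from about 0.35 to 0.9 m from the base axis. Payload 8.1 kg.
Tool frame: the origin (TCP) lies midway between the tips of the shut fingers; the grasp point (between the pads) lies behind it (arm.tcp_to_grasp is the z of the grasp point in the tool frame, in m); z points along the fingers, y is the line along which they close (so a half turn about z gives the same grasp; the last joint's range is limited). The gripper opens to 92 mm and grips with 3 to 60 N. Pads are 19 mm wide; open, the fingers measure 130 mm over their backs; the gripper's body (75 mm by 190 mm) begins 47 mm behind the grasp point.
Start: joints at [1.019, 0.434, 0.025, 1.573, -0.012, 1.134, -0.075], TCP at [0.271, -0.563, 0.227] pointing down, gripper open.
Joint ranges: [-2.62, 2.62], [-0.44, 2.09], [-1.27, 1.32], [0.08, 2.57], [-1.32, 4.46], [0.12, 2], [-2.74, 2.74]. Speed limits (rad/s): [2.22, 2.22, 3.01, 3.01, 3.14, 3.14, 3.14].

## Interface

Orientations are given as a rotation vector (axis times angle).
In Python, from cell import readout, vision, arm gives the robot as it stands.
- The arm moves only by the tool carry_out, never from a script. Its argument "increments" is one flat list of numbers, 6 for each row, row after row: the shift along the world's x, y, z in mm, then the turn, a rotation vector about the world's x, y, z in rad. In form: [tx, ty, tz, wx, wy, wz, tx, ty, tz, wx, wy, wz, ...]. A call has 1 to 20 rows; each row shifts and turns the commanded pose from where the row before left it; what a row does not reach is not made up. A row lasts 1/8 s, in which the tool goes at most 62.5 mm and 10.7 degrees, less where a joint would pass 70% of its speed; a pose out of reach is approached as far as the arm can. A call with a gripper value outside its range is refused whole. "grip" is the closure, from 0 (fully open) to 1 (shut), set as the call begins (left out, the last holds). The fingers move at their own pace and stop on an object; "newtons" is the grip in N (left out, the last holds). Time passes only in rows, so rows that do not move let the fingers close. It gives the time, the measured TCP pose, the force, the opening and the grip force at its end, in the units of the state.
- readout.observe(): the state, without advancing time (a new reading comes with each control period).
- vision.get_image(name): name is "scene" or "top" or "wrist"; returns the picture (400x640x3 uint8, red, green, blue); there is no depth.
- vision.calibration(name): a dict with "fov_y" (degrees; the focal length in pixels is half the picture's height over the tangent of half this angle, whatever the lens; pixels are square), "cx", "cy" (the principal point, pixels), "pose" (4x4, takes a point from camera to world coordinates). Camera axes: x right, y up, looking along -z (the intrinsics and any distortion apply to the point x, -y, -z); pixel columns grow to the right and rows downward; lengths in m; the calibration is good to about 2 mm. A picture is of the moment at which its call begins: read the wrist's pose just before it. calibration takes no time and is no camera call; for the wrist camera it gives the pose at the moment of the call.
- arm.sign_off(): hands the job in; it is judged then, once.
The state is a dict: "clock": time; "joints": joint angles; "dq": joint speeds; "joint_efforts": joint torques, N m; "position": TCP position; "ee_rot": TCP orientation; "force": force on the tool from outside, world axes, zero at the start; "ft_torque": the same for the moment, N m; "width": opening from 0.0 (shut) to 1.0 (fully open); "gripper_force": force on a finger pad.
Only numpy, scipy, OpenCV 4.12 (cv2) and the standard library are available. Lean on these libraries where they do the work, as an engineer would, in place of code of your own. Each camera call takes 0.05 s, during which the arm holds its last target. There are 200 camera calls.

## Working session

There is one attempt and no reset: what is moved stays moved. The work goes in short steps, Python scripts to look and compute and a tool call to move; the robot and the scene stay as the last step left them, time stands still between calls to the robot, and variables do not carry over. Pictures are saved under pics/ and viewed, at most 10 in all, crops included, and the job is handed in when it is done.

Besides the shell and the picture viewer there is one more tool, called as a command line: name --argument value ..., lists and objects as JSON in quotes. carry_out: Moves the arm, as the interface text tells. Its arguments: {"type":"object","properties":{"increments":{"type":"array","items":{"type":"number"}},"grip":{"type":"number"},"newtons":{"type":"number"}},"required":["increments"]}

```bash
mkdir -p pics
cat > h.py <<'E'
import numpy as np, cv2
from cell import readout, vision, arm
def ray(cal,u,v):
    f=200/np.tan(np.radians(cal['fov_y'])/2)
    d=np.array([(u-cal['cx'])/f,-(v-cal['cy'])/f,-1.0]); P=np.array(cal['pose'])
    return P[:3,3],P[:3,:3]@d
def onz(cal,u,v,z=0):
    o,d=ray(cal,u,v); return o+d*(z-o[2])/d[2]
def snap(n,name):
    im=vision.get_image(n); cv2.imwrite(f'pics/{name}.png',im[:,:,::-1]); return im
E
python3 - <<'E'
from h import *
for n in('top','scene'):
    c=vision.calibration(n); print({k:(v if k!='pose' else np.round(v,3).tolist()) for k,v in c.items()})
a=snap('top','t0');b=snap('scene','s0')
s=readout.observe();print(s['position'],s['ee_rot'],s['clock'],s['force'],arm.tcp_to_grasp)
E
```

```text
{'fov_y': 42.13450493055322, 'cx': 321.9466798140228, 'cy': 196.56047089056136, 'pose': [[-0.014, 0.995, -0.099, 0.335], [-1.0, -0.014, 0.004, 0.011], [0.003, 0.099, 0.995, 1.85], [0.0, 0.0, 0.0, 1.0]]}
{'fov_y': 57.147076802595066, 'cx': 317.00540902694047, 'cy': 197.6446680898523, 'pose': [[0.705, -0.392, 0.591, 1.163], [0.709, 0.398, -0.582, -0.663], [-0.008, 0.829, 0.559, 0.714], [0.0, 0.0, 0.0, 1.0]]}
[ 0.27094502 -0.56273454  0.22601733] [-3.06157062e+00 -6.98660208e-01  6.64139111e-04] 0.1 [-0.03935337  0.09681217 -0.16620734] -0.0188
```

View pics/t0.png

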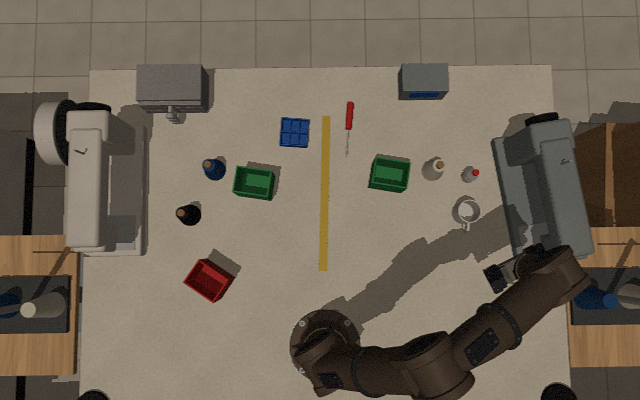

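View pics/s0.png

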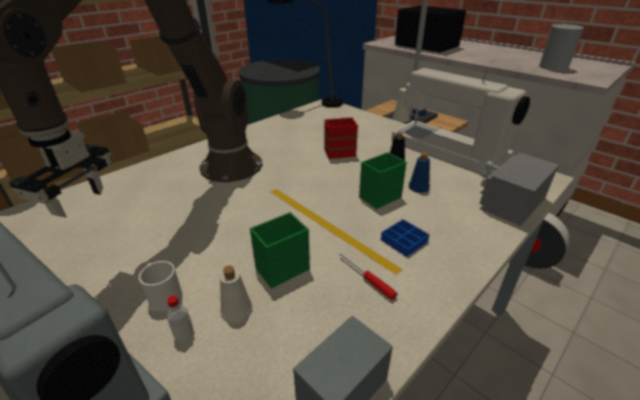

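The top view shows the green crates at about (254,182) and (389,173). The line runs along col ~325, rows 116–270. The tray (294,132) and screwdriver (348,125) lie beyond it, so I'll tip both crates toward the robot, where the floor is free. The undersides will then face the scene camera.

Run:
```python
from h import *
im=cv2.imread('pics/t0.png');hsv=cv2.cvtColor(im,cv2.COLOR_BGR2HSV)
c=vision.calibration('top')
def cs(lo,hi,amin):
    m=cv2.inRange(hsv,lo,hi); m=cv2.morphologyEx(m,cv2.MORPH_CLOSE,np.ones((3,3)))
    return [k for k in cv2.findContours(m,cv2.RETR_EXTERNAL,cv2.CHAIN_APPROX_NONE)[0] if cv2.contourArea(k)>amin]
for k in cs((45,80,20),(85,255,255),300):
    h=cv2.convexHull(k); p=cv2.approxPolyDP(h,2.0,True)[:,0]
    for q in p: print(q,np.round(onz(c,*q,.14)[:2],3),np.round(onz(c,*q,0)[:2],3))
    r=cv2.minAreaRect(k);print('rect',r,np.round(onz(c,*r[0],.1)[:2],3))
for k in cs((20,120,80),(32,255,255),300):
    r=cv2.boxPoints(cv2.minAreaRect(k)); print('line',[np.round(onz(c,*q)[:2],3).tolist() for q in r])
s=readout.observe()
from scipy.spatial.transform import Rotation as R
M=R.from_rotvec(s['ee_rot']).as_matrix();print(M.round(3))
g=cv2.resize(im[140:220,220:420],(800,320),interpolation=cv2.INTER_CUBIC);cv2.imwrite('pics/c0.png',g)
```

```text
[274 176] [0.576 0.162] [0.596 0.174]
[270 200] [0.496 0.176] [0.51  0.189]
[242 196] [0.511 0.268] [0.525 0.289]
[232 191] [0.528 0.301] [0.544 0.325]
[237 165] [0.615 0.285] [0.638 0.307]
[270 170] [0.597 0.175] [0.618 0.189]
rect ((253.38858032226562, 182.50201416015625), (39.8245964050293, 30.0424747467041), 8.426969528198242) [0.561 0.236]
[375 157] [ 0.636 -0.175] [ 0.66  -0.191]
[409 162] [ 0.617 -0.288] [ 0.64  -0.313]
[406 188] [ 0.53  -0.276] [ 0.546 -0.299]
[397 192] [ 0.517 -0.245] [ 0.532 -0.266]
[368 187] [ 0.535 -0.15 ] [ 0.552 -0.163]
rect ((389.25677490234375, 174.45945739746094), (38.14056396484375, 32.057804107666016), 9.462322235107422) [ 0.582 -0.227]
line [[0.259, 0.019], [0.814, -0.001], [0.813, -0.03], [0.258, -0.009]]
[[ 0.901  0.434 -0.001]
 [ 0.434 -0.901  0.001]
 [-0.    -0.001 -1.   ]]
```

View pics/c0.png

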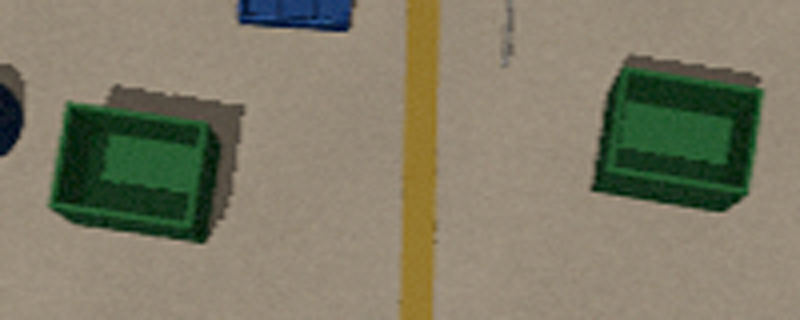

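The crop gives these poses from the rim corners:

| Item | Centre (m) | Yaw |
|---|---|---|
| Right crate | (0.582, -0.229) | -10° |
| Left crate | (0.560, 0.233) | -9° |
| Line | through (0.536, -0.005) | -2° |

I'll start behind the right crate.

carry_out --increments '[0,0,40,0,0,0,0,0,40,0,0,0,39,32,0,0,0,-0.062,39,32,0,0,0,-0.062,39,32,0,0,0,-0.062,39,32,0,0,0,-0.062,39,32,0,0,0,-0.062,39,32,0,0,0,-0.062,39,32,0,0,0,-0.062,39,32,0,0,0,-0.062,39,32,0,0,0,-0.062,39,32,0,0,0,-0.062,0,0,0,0,0,0,0,0,0,0,0,0]' --grip 0.4

```text
clock: 1.85
position: [0.6607, -0.2435, 0.3061]
ee_rot: [3.13, -0.268, -0.002]
force: [-0.5, -0.4, 1.1]
width: 0.599
gripper_force: 0.0
```

carry_out --increments '[0,0,-36,0,0,0,0,0,-36,0,0,0,0,0,-36,0,0,0,0,0,-36,0,0,0,0,0,-37,0,0,0,0,0,0,0,0,0,-12,2,0,0,0,0,-12,2,0,0,0,0,-10,2,0,0,0,0,-10,2,0,0,0,0,-10,2,1,0,0,0,-10,2,2,0,0,0]'

```text
clock: 3.35
position: [0.5964, -0.2309, 0.1289]
ee_rot: [3.13, -0.268, -0.0]
force: [0.5, -0.2, 1.6]
width: 0.603
gripper_force: 0.9
```

carry_out --increments '[-10,2,2,0,0,0,-10,2,2,0,0,0,-10,2,2,0,0,0,-10,2,2,0,0,0,-10,2,2,0,0,0,-10,2,2,0,0,0,-10,2,0,0,0,0,0,0,0,0,0,0,0,0,0,0,0,0]'

```text
clock: 4.47
position: [0.5275, -0.2171, 0.1408]
ee_rot: [3.13, -0.269, 0.001]
force: [-0.9, 0.3, 0.1]
width: 0.6
gripper_force: 0.0
```

Run:
```python
from h import *
b=snap('scene','s1');a=snap('top','t1')
cv2.imwrite('pics/v1.png',np.vstack([b[100:340,150:500],a[100:290,150:500]])[:,:,::-1])
```

```text
(no output)
```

View pics/v1.png

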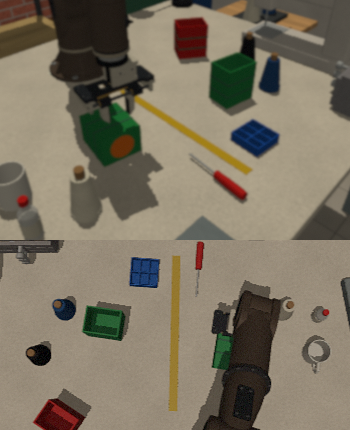

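The right crate lies on its side with the orange stamp facing the camera at crop (122,147), so that is the one to deliver. Next I'll tip the left crate.

carry_out --increments '[0,0,45,0,0,0,0,0,45,0,0,0,0,0,40,0,0,0,9,37,0,0,0,0.002,9,37,0,0,0,0.002,9,37,0,0,0,0.002,9,37,0,0,0,0.002,9,37,0,0,0,0.002,9,37,0,0,0,0.002,9,36,0,0,0,0.002,9,36,0,0,0,0.002,10,36,0,0,0,0.002,10,36,0,0,0,0.002,10,36,0,0,0,0.002,10,36,0,0,0,0.002,0,0,0,0,0,0,0,0,0,0,0,0]'

```text
clock: 6.7
position: [0.6393, 0.2202, 0.2704]
ee_rot: [3.132, -0.232, -0.001]
force: [-0.0, -0.7, 0.0]
width: 0.6
gripper_force: 0.0
```

carry_out --increments '[0,0,-36,0,0,0,0,0,-36,0,0,0,0,0,-36,0,0,0,0,0,-37,0,0,0,0,0,0,0,0,0,-12,2,0,0,0,0,-12,2,0,0,0,0,-10,1.5,0,0,0,0,-10,1.5,0,0,0,0,-10,1.5,1,0,0,0,-10,1.5,2,0,0,0,-10,1.5,2,0,0,0,-10,1.5,2,0,0,0,-10,1.5,2,0,0,0,-10,1.5,2,0,0,0,-10,1.5,2,0,0,0,-10,1.5,2,0,0,0,-10,1.5,0,0,0,0,0,0,0,0,0,0,0,0,0,0,0,0]'

```text
clock: 9.2
position: [0.5054, 0.2413, 0.1408]
ee_rot: [3.133, -0.231, 0.0]
force: [0.9, 0.2, 0.5]
width: 0.601
gripper_force: 0.0
```

carry_out --increments '[0,0,40,0,0,0,0,0,40,0,0,0,0,0,40,0,0,0,30,0,0,0,0,0,40,0,0,0,0,0,40,0,0,0,0,0,0,0,0,0,0,0]'

```text
clock: 10.07
position: [0.6178, 0.2399, 0.2595]
ee_rot: [3.132, -0.236, 0.0]
force: [-1.1, 0.3, -0.3]
width: 0.601
gripper_force: 0.0
```

Run:
```python
from h import *
b=snap('scene','s2');a=snap('top','t2')
cv2.imwrite('pics/v2.png',np.vstack([cv2.resize(b[100:340,150:500],None,fx=1,fy=1),a[100:290,150:500]])[:,:,::-1])
hsv=cv2.cvtColor(a,cv2.COLOR_RGB2HSV);c=vision.calibration('top')
m=cv2.morphologyEx(cv2.inRange(hsv,(45,80,20),(85,255,255)),cv2.MORPH_CLOSE,np.ones((3,3)))
for k in cv2.findContours(m,0,1)[0]:
    if cv2.contourArea(k)<150: continue
    r=cv2.minAreaRect(k);print(r,[np.round(onz(c,*q,.09)[:2],3).tolist() for q in cv2.boxPoints(r)],np.round(onz(c,*r[0],.08),3))
```

```text
((242.95999145507812, 217.77999877929688), (25.314424514770508, 36.62813186645508), 8.130102157592773) [[0.387, 0.323], [0.51, 0.306], [0.497, 0.221], [0.374, 0.239]] [0.442 0.274 0.08 ]
((382.7514343261719, 209.1156005859375), (36.34166717529297, 42.42395782470703), 8.746162414550781) [[0.404, -0.129], [0.547, -0.154], [0.526, -0.277], [0.383, -0.251]] [ 0.465 -0.204  0.08 ]
```

View pics/v2.png

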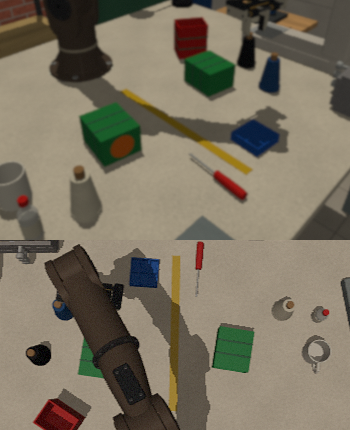

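Both crates are lying. The stamped one has its middle at about (0.465, -0.204) and yaw -10°. It needs about 205 mm along its own y, pushed by spread fingers on its right side.

carry_out --increments '[-10,-34,0,0,0,0.097,-10,-34,0,0,0,0.097,-11,-34,0,0,0,0.097,-11,-34,0,0,0,0.097,-10,-34,0,0,0,0.097,-10,-34,0,0,0,0.097,-11,-34,0,0,0,0.097,-11,-34,0,0,0,0.097,-10,-34,0,0,0,0.097,-11,-34,0,0,0,0.097,-11,-34,0,0,0,0.097,-11,-34,0,0,0,0.097,-11,-34,0,0,0,0.097,-11,-34,0,0,0,0.097,-11,-34,0,0,0,0.097,-11,-33,0,0,0,0.097,0,0,0,0,0,0,0,0,0,0,0,0]' --grip 0.2

```text
clock: 12.42
position: [0.4442, -0.3004, 0.261]
ee_rot: [-2.398, -2.03, -0.001]
force: [0.9, -0.9, 0.7]
width: 0.797
gripper_force: 0.0
```

carry_out --increments '[0,0,-40,0,0,0,0,0,-40,0,0,0,0,0,-40,0,0,0,0,0,-40,0,0,0,0,0,-40,0,0,0,0,0,-20,0,0,0,0,0,0,0,0,0,2,10,0,0,0,0,2,10,0,0,0,0,2,10,0,0,0,0,2,12,0,0,0,0,3,14,0,0,0,0,3,14,0,0,0,0,3,14,0,0,0,0,3,14,0,0,0,0]'

```text
clock: 14.3
position: [0.4643, -0.2027, 0.0407]
ee_rot: [-2.398, -2.03, 0.0]
force: [-0.3, -4.6, 3.7]
width: 0.797
gripper_force: 2.2
```

carry_out --increments '[3,14,0,0,0,0,3,14,0,0,0,0,3,14,0,0,0,0,3,14,0,0,0,0,2,13,0,0,0,0,2,13,0,0,0,0,2,12,0,0,0,0,2,10,0,0,0,0,0,0,0,0,0,0,0,0,0,0,0,0]'

```text
clock: 15.55
position: [0.484, -0.0993, 0.0406]
ee_rot: [-2.397, -2.03, 0.0]
force: [-0.2, 0.2, 1.5]
width: 0.799
gripper_force: 0.0
```

Run:
```python
from h import *
b=snap('scene','s3');a=snap('top','t3')
cv2.imwrite('pics/v3.png',np.vstack([b[100:340,150:500],a[100:290,150:500]])[:,:,::-1])
```

```text
(no output)
```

View pics/v3.png

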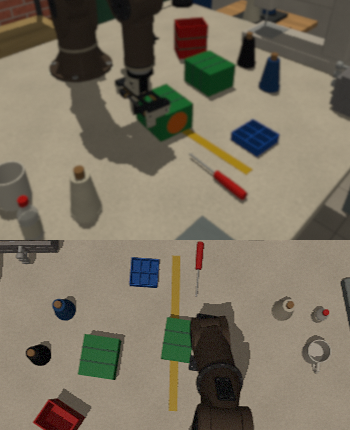

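The stamped crate nearly covers the stripe, with its left edge at about full col 313. That puts its middle about 20–27 mm short. I'll push a little more, then retract and measure.

carry_out --increments '[1,6,0,0,0,0,1,6,0,0,0,0,1,6,0,0,0,0,1,4,0,0,0,0,0,0,0,0,0,0,0,0,0,0,0,0,-2,-12,0,0,0,0,-4,-25,0,0,0,0,-6,-35,0,0,0,0,0,-30,40,0,0,0,0,-40,45,0,0,0,0,-50,45,0,0,0,0,-50,40,0,0,0,0,0,0,0,0,0,0,0,0,0,0,0]'

```text
clock: 17.52
position: [0.4754, -0.315, 0.2061]
ee_rot: [-2.398, -2.028, 0.0]
force: [-0.3, 1.0, 0.1]
width: 0.802
gripper_force: 0.0
```

Run:
```python
from h import *
b=snap('scene','s4');a=snap('top','t4')
cv2.imwrite('pics/v4.png',np.vstack([b[100:340,150:500],a[100:290,150:500]])[:,:,::-1])
hsv=cv2.cvtColor(a,cv2.COLOR_RGB2HSV);c=vision.calibration('top')
m=cv2.morphologyEx(cv2.inRange(hsv,(45,80,20),(85,255,255)),cv2.MORPH_CLOSE,np.ones((3,3)))
for k in cv2.findContours(m,0,1)[0]:
    if cv2.contourArea(k)<150: continue
    r=cv2.minAreaRect(k);print(r,[np.round(onz(c,*q,.09)[:2],3).tolist() for q in cv2.boxPoints(r)],np.round(onz(c,*r[0],.08),3))
```

```text
((249.41893005371094, 216.48648071289062), (37.154170989990234, 41.59294128417969), 9.462322235107422) [[0.388, 0.324], [0.527, 0.301], [0.504, 0.176], [0.366, 0.2]] [0.447 0.252 0.08 ]
((324.8381042480469, 199.052001953125), (34.66904067993164, 42.27189636230469), 8.746161460876465) [[0.441, 0.064], [0.583, 0.04], [0.563, -0.077], [0.421, -0.052]] [ 0.503 -0.006  0.08 ]
```

View pics/v4.png

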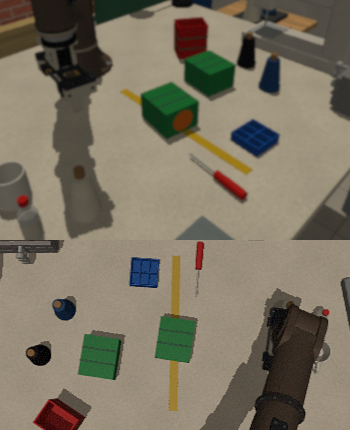

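The stamped crate lies centred on the stripe, with its middle at about (0.50, -0.006). The other crate is at y ≈ 0.25. The arm is clear and nothing else has moved.

```bash
python3 -c "
from h import *
print(arm.sign_off())"
```

```text
the job is handed in; nothing more can be done
None
```

I tipped both crates onto their sides, pushed the stamped one (the right-hand crate) until it lay centred over the dispatch line to within about 5 mm, left the other about 250 mm off the line, and handed the job in; no verdict was returned.

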